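# Ring up the waxed cases in order of size before investing

### The job

Four waxed-up cases stand on rubber bases along the investing tray, from the smallest base to the largest. Put the loose steel casting rings on them in the same order of size: lower each ring gently (do not drop it) straight down over the wax on the base it fits, until it is fully seated and upright, and leave the bases standing where they are.

Things in the scene. Friction and masses are not known exactly. Their poses are not given: they have to be found in the camera images.
- ring_small: loose casting ring, the smallest of four: a plain stainless steel tube open at both ends, 34 mm outer diameter, 30 mm bore, 40 mm high, standing upright on the worktop. Origin on its axis at its lower rim, z along the axis (up). The yaw does not matter. Grasp across the outside near the top.
- ring_medium: loose casting ring, the second smallest of four: a plain stainless steel tube open at both ends, 44 mm outer diameter, 40 mm bore, 46 mm high, standing upright on the worktop. Origin on its axis at its lower rim, z along the axis (up). The yaw does not matter. Grasp across the outside near the top.
- ring_large: loose casting ring, the second largest of four: a plain stainless steel tube open at both ends, 54 mm outer diameter, 50 mm bore, 52 mm high, standing upright on the worktop. Origin on its axis at its lower rim, z along the axis (up). The yaw does not matter. Grasp across the outside near the top.
- ring_extra: loose casting ring, the largest of four: a plain stainless steel tube open at both ends, 64 mm outer diameter, 60 mm bore, 58 mm high, standing upright on the worktop. Origin on its axis at its lower rim, z along the axis (up). The yaw does not matter. Grasp across the outside near the top.
- base_small: smallest of four loose dark red rubber ring bases on the tray: disc 42 mm wide, 8 mm thick, with a tapering dome 26 mm wide at its foot (2 mm play all round in the 34 mm ring), carrying a single crown of green wax on red sprues, at most 9 mm wide, top 35 mm above the underside. Origin: centre of the underside, z up. The ring's rim seats on the disc, 8 mm above this origin.
- base_medium: second smallest of four loose dark red rubber ring bases on the tray: disc 52 mm wide, 8 mm thick, with a tapering dome 36 mm wide at its foot (2 mm play all round in the 44 mm ring), carrying a two-unit bridge of green wax on red sprues, at most 17 mm wide, top 39 mm above the underside. Origin: centre of the underside, z up. The ring's rim seats on the disc, 8 mm above this origin.
- base_large: second largest of four loose dark red rubber ring bases on the tray: disc 62 mm wide, 8 mm thick, with a tapering dome 46 mm wide at its foot (2 mm play all round in the 54 mm ring), carrying a three-unit bridge of green wax on red sprues, at most 25 mm wide, top 41 mm above the underside. Origin: centre of the underside, z up. The ring's rim seats on the disc, 8 mm above this origin.
- base_extra: largest of four loose dark red rubber ring bases on the tray: disc 72 mm wide, 8 mm thick, with a tapering dome 56 mm wide at its foot (2 mm play all round in the 64 mm ring), carrying a four-unit bridge of green wax on red sprues, at most 33 mm wide, top 42 mm above the underside. Origin: centre of the underside, z up. The ring's rim seats on the disc, 8 mm above this origin.
- tray: fixed pale blue-green tray, 290 x 92 mm, plate 4 mm thick, rim 8 mm high, at any yaw; origin: centre of its underside, x along its length, z up. The bases stand on the plate in a row in order of size, at about x = -114, -53, 18, 99 mm (smallest first). Seated rings stand about 22 mm apart; fingers have free room on both long sides.
There are look-alikes about, which are no part of the job. Leave any blue or purple look-alike of the ring_small alone.

How it is judged (in metres and radians):
At the end, for the whole second after the job is handed in: Every ring is on the base of its own size: axis within 6 mm of the base's, lower rim on the disc (4 to 11 mm above the base's underside, 8 when seated), ring and base upright within 0.07 rad, every base within 20 mm of where it started, all at rest (horizontal distance between ring_small and base_small below 0.006 m and z of ring_small in the frame of base_small between 0.004 and 0.011 m and angle between each of ring_small, base_small, ring_medium, base_medium, ring_large, base_large, ring_extra, base_extra's own z axis and vertical below 0.07 rad and distance of each of base_small, base_medium, base_large, base_extra from where it was at the start of the episode below 0.02 m and linear speed of each of ring_small, base_small, ring_medium, base_medium, ring_large, base_large, ring_extra, base_extra below 0.02 m/s and horizontal distance between ring_medium and base_medium below 0.006 m and z of ring_medium in the frame of base_medium between 0.004 and 0.011 m and horizontal distance between ring_large and base_large below 0.006 m and z of ring_large in the frame of base_large between 0.004 and 0.011 m and horizontal distance between ring_extra and base_extra below 0.006 m and z of ring_extra in the frame of base_extra between 0.004 and 0.011 m); the robot touches nothing.
It fails at once if a base with its wax is pushed more than 30 mm from its place or tipped (distance of any of base_small, base_medium, base_large, base_extra from where it was at the start of the episode above 0.03 m or angle between any of base_small, base_medium, base_large, base_extra's own z axis and vertical above 0.4 rad).
It fails at once if a ring is dropped or slammed onto its base (faster than 0.5 m/s just above its seat) ((horizontal distance between ring_small and base_small below 0.025 m and z of ring_small in the frame of base_small below 0.03 m and linear speed of ring_small above 0.5 m/s) or (horizontal distance between ring_medium and base_medium below 0.025 m and z of ring_medium in the frame of base_medium below 0.03 m and linear speed of ring_medium above 0.5 m/s) or (horizontal distance between ring_large and base_large below 0.025 m and z of ring_large in the frame of base_large below 0.03 m and linear speed of ring_large above 0.5 m/s) or (horizontal distance between ring_extra and base_extra below 0.025 m and z of ring_extra in the frame of base_extra below 0.03 m and linear speed of ring_extra above 0.5 m/s)).
It also fails if it takes over 120 s, if anything falls off the work surface, if the arm or the gripper's body presses on something with over 40 N, if the wrist force passes 120 N, or if a joint passes its speed limit or range.

### The arm

A 7-joint arm with a two-finger parallel gripper is mounted at the origin on a cart in front of the work surface, level with it; the furniture and walls round the work are solid. World frame = base frame: x ahead of the robot, y to its left, z up, the work surface at z = 0. Lengths are in mm, angles in rad, forces in N, time in s.
With the tool pointing down it reaches from about 400 to 850 mm from the base axis. Payload 10.4 kg.
Tool frame: the origin (TCP) lies between the finger pads; the fingertips stand 14 mm ahead of it and the grasp point (between the pads) lies 5 mm behind it (ctrl.tip_reach is the distance from the TCP to the fingertips, in mm); z points along the fingers, y is the line along which they close (so a half turn about z gives the same grasp; the last joint's range is limited). The gripper opens to 87 mm and grips with 3 to 60 N. Pads are 19 mm wide; open, the fingers measure 117 mm over their backs; the gripper's body (75 mm by 190 mm) begins 51 mm behind the grasp point.
Start: joints at [1.227, 0.332, -0.065, 1.46, 0.022, 1.35, -0.088], TCP at [197.1, -593.129, 236.576] pointing down, gripper open.
Joint ranges: [-2.6, 2.6], [-0.5, 2.12], [-1.47, 1.34], [0.16, 2.42], [-1.27, 4.41], [0.06, 2.06], [-2.6, 2.6]. Speed limits (rad/s): [2.22, 2.22, 2.79, 2.79, 3.14, 3.14, 3.14].

### API

Orientations are given as a unit quaternion [x, y, z, w].
In Python, from plant import ctrl gives the robot as it stands. The module is installed in compiled form; this text tells all that it offers.
- The arm moves only by the tool carry_out, never from a script. Its argument "plan" is a list that holds one entry, the list of rows, each a list of 7 numbers: the turn, a rotation vector about the tool's x, y, z in degrees, then the shift along the tool's x, y, z in mm, then the closure, from -1 (fully open) to 1 (shut). A call has 1 to 12 rows; each row is the pose to reach, as a shift and turn from the pose commanded when the call began, along the tool's axes at that moment; what a row does not reach only later rows make up. A row lasts 1/12 s, in which the tool goes at most 41.7 mm and 7.16 degrees, less where a joint would pass 70% of its speed; a pose out of reach is approached as far as the arm can. A call with a gripper value outside its range is refused whole. The fingers move at their own pace and stop on an object; "newtons" is the grip in N (left out, the last holds). Time passes only in rows, so rows that repeat a pose let the fingers close. It gives the time, the measured TCP pose, the force, the opening and the grip force at its end, in the units of the state.
- ctrl.get_state(): the state, without advancing time (a new reading comes with each control period).
- ctrl.get_image(name): name is "side" or "top"; returns (picture, depth): 400x640x3 uint8, red, green, blue; 400x640 float32, mm along the optical axis (not along the pixel's ray), 0 where there is no reading.
- ctrl.get_calibration(name): a dict with "fx", "fy", "cx", "cy" (pixels), "R" (3x3) and "t" (3): a world point X has camera coordinates R X + t. Camera axes: x right, y down, z forward; pixel columns grow to the right and rows downward; lengths in mm; the calibration is good to about 2 mm. A picture is of the moment at which its call begins. get_calibration takes no time and is no camera call.
- ctrl.hand_in(): hands the job in; it is judged then, once.
The state is a dict: "time": time; "joints": joint angles; "qvel": joint speeds; "tau": joint torques, N m; "tool_pos": TCP position; "orientation": TCP orientation; "contact_force": force on the tool from outside, world axes, zero at the start; "ft_torque": the same for the moment, N m; "gripper_width": finger opening in mm; "gripper_force": force on a finger pad.
Only numpy, scipy, OpenCV 4.12 (cv2) and the standard library are available. Lean on these libraries where they do the work, as an engineer would, in place of code of your own. Each camera call takes 0.05 s, during which the arm holds its last target. There are 200 camera calls.

## Working session

There is one attempt and no reset: what is moved stays moved. The work goes in short steps, Python scripts to look and compute and a tool call to move; the robot and the scene stay as the last step left them, time stands still between calls to the robot, and variables do not carry over. Pictures are saved under pics/ and viewed, at most 14 in all, crops included, and the job is handed in when it is done.

Besides the shell and the picture viewer there is one more tool, called after ">>>" in YAML: its name, and indented under it one key for each argument. carry_out: Moves the arm, as the interface text tells. Its arguments: {"type":"object","properties":{"plan":{"type":"array"},"newtons":{"type":"number"}},"required":["plan"]}

```bash
mkdir -p pics; python3 - <<'E'
from plant import ctrl
import cv2,numpy as np
for n in("top","side"):
    p,d=ctrl.get_image(n); cv2.imwrite(f"pics/{n}0.png",p[:,:,::-1]); np.save(f"{n}d.npy",d); c=ctrl.get_calibration(n); print(n,c)
s=ctrl.get_state(); print(s["tool_pos"],s["orientation"],s["gripper_width"],s["time"],ctrl.tip_reach)
E
```

```text
top {'fx': 477.21544054410964, 'fy': 477.21544054410964, 'cx': 322.3852553895502, 'cy': 189.11725313981827, 'R': array([[ 4.78211700e-04, -9.99843320e-01,  1.76948252e-02],
       [-9.90934245e-01, -2.85104792e-03, -1.34317510e-01],
       [ 1.34346914e-01, -1.74701761e-02, -9.90780349e-01]]), 't': array([  29.004544  ,  566.56330097, 1079.49348934])}
side {'fx': 440.3606559439422, 'fy': 440.3606559439422, 'cx': 321.1668525830823, 'cy': 193.98766986120486, 'R': array([[ 0.96184106,  0.27283979,  0.0204992 ],
       [ 0.17892193, -0.57053018, -0.80154991],
       [-0.2069993 ,  0.77463137, -0.59757638]]), 't': array([-546.23178151,  -24.95315773, 1111.27269688])}
[ 196.97330033 -592.82922046  235.81789994] [ 9.87160088e-01  1.59732807e-01 -1.43425050e-04 -6.07807124e-04] 87.165746190848 0.1 14.0
```

View pics/top0.png

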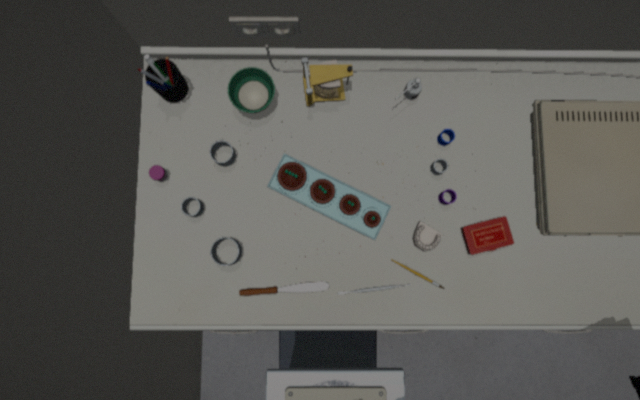

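View pics/side0.png

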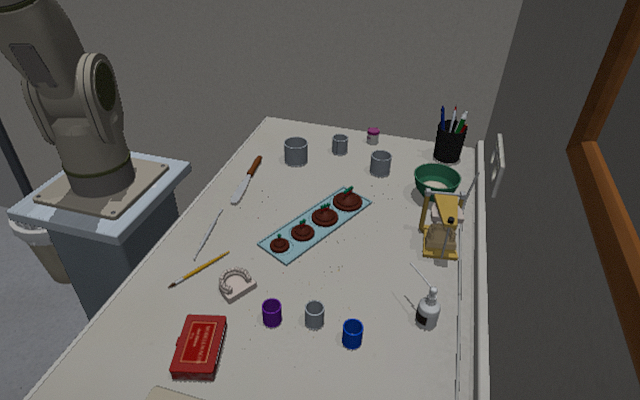

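The top picture shows the tray at (330,197) with the bases from largest (292,177) to smallest (372,219). The grey rings on the left are at (223,153), (193,207) and (228,250). On the right are three small rings: blue (446,137), grey (439,167) and purple (447,197). The grey one at (439,167) is plain steel, so it is ring_small. I'll confirm with enlarged crops and the sizes.

```bash
cat > h.py <<'E'
from plant import ctrl
import cv2,numpy as np
from scipy.optimize import least_squares
from scipy.spatial.transform import Rotation as Ro
def cloud(n,d):
    c=ctrl.get_calibration(n); v,u=np.mgrid[:400,:640]
    P=np.stack([(u-c["cx"])/c["fx"]*d,(v-c["cy"])/c["fy"]*d,d],-1)
    return (P-c["t"])@c["R"]
def pix(n,X):
    c=ctrl.get_calibration(n); p=np.atleast_2d(X)@c["R"].T+c["t"]
    return p[:,:2]/p[:,2:]*c["fx"]+[c["cx"],c["cy"]]
def onplane(n,u,v,z):
    c=ctrl.get_calibration(n); o=-c["R"].T@c["t"]
    r=c["R"].T@np.array([(u-c["cx"])/c["fx"],(v-c["cy"])/c["fy"],1]); return o+r*(z-o[2])/r[2]
def circ(P):
    f=lambda q:np.hypot(P[:,0]-q[0],P[:,1]-q[1])-q[2]
    return least_squares(f,[*P[:,:2].mean(0),20],loss="soft_l1").x
E
python3 - <<'E'
from h import *
p=cv2.imread("pics/top0.png"); d=np.load("topd.npy"); W=cloud("top",d)
for k,(u,v) in dict(A=(223,153),B=(193,207),C=(228,250),S=(439,167)).items():
    w=W[v-22:v+23,u-22:u+23].reshape(-1,3); z=w[:,2]; hi=np.percentile(z[z>15],95)
    t=w[z>hi-4]; q=circ(t); print(k,"top z",hi.round(1),"n",len(t),"centre,r",q.round(1))
hsv=cv2.cvtColor(p,cv2.COLOR_BGR2HSV)
for k,(u,v) in dict(E=(292,177),L=(322,191),M=(350,204),S=(372,219)).items():
    m=(((hsv[...,0]<12)|(hsv[...,0]>168))&(hsv[...,1]>90)).astype(np.uint8)
    b=np.zeros_like(m); cv2.circle(b,(u,v),19,1,-1); m=cv2.morphologyEx(m*b,cv2.MORPH_CLOSE,np.ones((5,5)))
    n,l,s,c=cv2.connectedComponentsWithStats(m); i=l[v-5:v+6,u-5:u+6].max()
    cs,_=cv2.findContours((l==i).astype(np.uint8),cv2.RETR_EXTERNAL,cv2.CHAIN_APPROX_NONE)
    P=np.array([onplane("top",x,y,12) for x,y in cs[0][:,0]]); print("base",k,circ(P).round(1))
a=lambda x,y,w,h,f:cv2.resize(p[y:y+h,x:x+w],None,fx=f,fy=f,interpolation=cv2.INTER_CUBIC)
cv2.imwrite("pics/c1.png",np.clip(np.hstack([a(175,130,80,145,4),a(410,120,60,145,4)]).astype(float)*1.6,0,255))
cv2.imwrite("pics/c2.png",np.clip(a(262,148,135,95,5.5).astype(float)*1.6,0,255))
E
```

```text
A top z 54.5 n 53 centre,r [530.8 165.3 162.8]
B top z 46.5 n 49 centre,r [524.9 334.7  20.9]
C top z 60.1 n 75 centre,r [421.9 250.6  31. ]
S top z 42.8 n 32 centre,r [544.8 -84.9 185.9]
base E [602.  103.4  31.8]
base L [565.9  30.5  26.8]
base M [533.9 -35.   21.9]
base S [499.3 -87.8  16.7][ WARN:0@1.240] global loadsave.cpp:1063 imwrite_ Unsupported depth image for selected encoder is fallbacked to CV_8U.
```

View pics/c1.png

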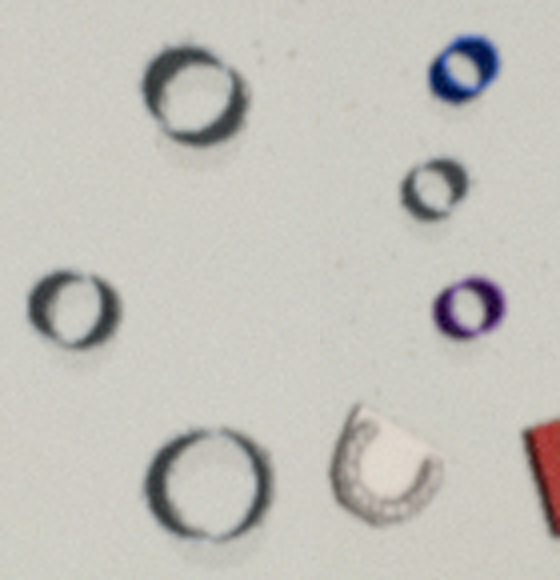

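View pics/c2.png

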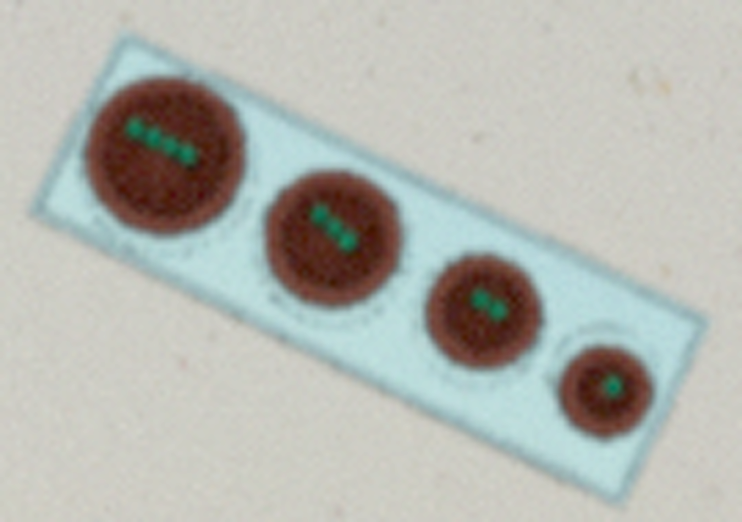

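c1 confirms ring_small is the plain grey ring at crop (435,190), between blue (465,70) and purple (470,308). By height and size, A is large, B is medium and C is extra. c2 shows the four bases clearly, so I'll refine with fits at known radius.

```bash
cat >> h.py <<'E'
HT=dict(S=40,M=46,L=52,E=58); RO=dict(S=17,M=22,L=27,E=32); RB=dict(S=21,M=26,L=31,E=36)
def ringfit(n,d,k,g,z0=0,box=1.5):
    "ring of known size near g=(x,y), base at z0, from depth"
    W=cloud(n,d)[d>0]; R=RO[k]
    m=(np.hypot(W[:,0]-g[0],W[:,1]-g[1])<R*box)&(W[:,2]>z0+10)&(W[:,2]<z0+HT[k]+8); P=W[m]
    def f(q):
        r=np.hypot(P[:,0]-q[0],P[:,1]-q[1])-q[2]*0; a,b=r-R,r-(R-2); return np.where(abs(a)<abs(b),a,b)
    best=min((least_squares(f,[g[0]+i,g[1]+j,0],loss="soft_l1") for i in(-6,0,6) for j in(-6,0,6)),key=lambda s:s.cost)
    return best.x[:2],np.median(abs(best.fun)),len(P)
def basefit(n,p,k,g):
    "disc edge at z=8..12 from colour; g=pixel"
    s=p.astype(np.float32); w=cv2.GaussianBlur(s[...,0]-s[...,2],(0,0),.7); c=[]
    f=4; w=cv2.resize(w,None,fx=f,fy=f,interpolation=cv2.INTER_CUBIC)
    cs,_=cv2.findContours((w>0).astype(np.uint8),cv2.RETR_EXTERNAL,cv2.CHAIN_APPROX_NONE)
    gg=(np.array(g)+.5)*f
    C=[q for q in cs if cv2.pointPolygonTest(q,(float(gg[0]),float(gg[1])),False)>=0]
    C=min(C,key=len)
    P=np.array([onplane(n,(x+.5)/f-.5,(y+.5)/f-.5,12) for x,y in C[:,0]]); return circ(P)
E
python3 - <<'E'
from h import *
from h import cv2
p=cv2.imread("pics/top0.png")[:,:,::-1]; D={n:np.load(n+"d.npy") for n in("top","side")}
G=dict(S=(439,167),M=(193,207),L=(223,153),E=(228,250)); B=dict(E=(292,177),L=(322,191),M=(350,204),S=(372,219))
for k in "SMLE":
    g=onplane("top",*G[k],HT[k]*.7)[:2]
    for n in D: print(k,n,*ringfit(n,D[n],k,g))
ps=cv2.imread("pics/side0.png")[:,:,::-1]
bs={}
for k in "SMLE":
    b=basefit("top",p,k,B[k]); bs[k]=b
    print("base",k,b.round(1),"side",basefit("side",ps,k,pix("side",[b[0],b[1],12])[0]).round(1))
print(np.degrees(np.arctan2(bs["E"][1]-bs["S"][1],bs["E"][0]-bs["S"][0])))
s=ctrl.get_state();print(Ro.from_quat(s["orientation"]).as_matrix().round(3))
E
```

```text
S top [ 623.30264641 -248.85356066] 0.4775460694316003 134
S side [ 625.63409027 -248.66650442] 0.46016268228231993 441
M top [524.58895928 334.97817997] 0.447569452496392 196
M side [526.69965738 335.40128573] 0.6140705014139805 271
L top [652.64637505 267.1467489 ] 0.35655095510126955 271
L side [654.55089533 267.56201131] 0.5815265311495921 456
E top [422.01962942 251.50731557] 0.2828354549068628 275
E side [423.96831174 252.02910184] 0.5930707906483903 587Traceback (most recent call last):
  File "<stdin>", line 11, in <module>
  File "h.py", line 35, in basefit
    P=np.array([onplane(n,(x+.5)/f-.5,(y+.5)/f-.5,12) for x,y in C[:,0]]); return circ(P)
                ~~~~~~~^^^^^^^^^^^^^^^^^^^^^^^^^^^^^^
  File "h.py", line 13, in onplane
    c=ctrl.get_calibration(n); o=-c["R"].T@c["t"]
ValueError: time passes only in moves, steps and waits
```

```bash
sed -i 's/ctrl.get_calibration(n)/CAL[n]/' h.py; sed -i '4i CAL={n:ctrl.get_calibration(n) for n in("top","side")}' h.py
python3 - <<'E'
from h import *
p=cv2.imread("pics/top0.png")[:,:,::-1]
B=dict(E=(292,177),L=(322,191),M=(350,204),S=(372,219))
ps=cv2.imread("pics/side0.png")[:,:,::-1]
bs={}
for k in "SMLE":
    b=basefit("top",p,k,B[k]); bs[k]=b
    print("base",k,b.round(1),"side",basefit("side",ps,k,pix("side",[b[0],b[1],12])[0]).round(1))
print(np.degrees(np.arctan2(bs["E"][1]-bs["S"][1],bs["E"][0]-bs["S"][0])))
s=ctrl.get_state();print(Ro.from_quat(s["orientation"]).as_matrix().round(3))
E
```

```text
base S [644.9  58.9 739. ] side [ 510.9  993.  1371.7]
base M [644.9  58.9 739. ] side [ 510.9  993.  1371.7]
base L [644.9  58.9 739. ] side [ 510.9  993.  1371.7]
base E [644.9  58.9 739. ] side [ 510.9  993.  1371.7]
0.0
[[ 0.949  0.315 -0.   ]
 [ 0.315 -0.949  0.001]
 [-0.    -0.001 -1.   ]]
```

```bash
sed -i 's/RETR_EXTERNAL/RETR_LIST/; s/    C=min(C,key=len)/    C=min(C,key=lambda q:abs(cv2.contourArea(q)\/f**2-np.pi*(RB[k]\/2.4)**2))/' h.py
python3 - <<'E'
from h import *
p=cv2.imread("pics/top0.png")[:,:,::-1]
B=dict(E=(292,177),L=(322,191),M=(350,204),S=(372,219))
ps=cv2.imread("pics/side0.png")[:,:,::-1]
bs={}
for k in "SMLE":
    b=basefit("top",p,k,B[k]); bs[k]=b
    print("base",k,b.round(1),"side",basefit("side",ps,k,pix("side",[b[0],b[1],12])[0]).round(1))
print(np.degrees(np.arctan2(bs["E"][1]-bs["S"][1],bs["E"][0]-bs["S"][0])))
E
```

```text
base S [499.3 -87.7  19.9] side [501.2 -91.   21.7]
base M [533.7 -35.1  24.9] side [535.3 -38.3  26.8]
base L [565.9  30.3  29.9] side [567.8  26.9  32. ]
base E [602.3 103.5  34.9] side [ 510.9  993.  1371.7]
61.6771581080716
```

```bash
cat >> h.py <<'E'
def go(x,y,z,ang=None):
    "shift/turn from current pose to world TCP x,y,z with closing axis at ang degrees, tool vertical"
    s=ctrl.get_state(); R=Ro.from_quat(s["orientation"]).as_matrix(); T=R
    if ang is not None:
        a=np.radians(ang); Y=np.array([np.cos(a),np.sin(a),0]); Z=np.array([0,0,-1.]); T=np.stack([np.cross(Y,Z),Y,Z],1)
    rv=np.degrees(Ro.from_matrix(R.T@T).as_rotvec())
    print("t",round(s["time"],2),"turn",rv.round(1),"shift",(R.T@(np.array([x,y,z])-s["tool_pos"])).round(1),"pos",s["tool_pos"].round(1),"w",round(s["gripper_width"],1),"F",s["contact_force"].round(1),"yang",np.degrees(np.arctan2(R[1,1],R[0,1])).round(1))
E
python3 -c "
from h import *
go(624.3,-248.8,110,-71.6)"
```

```text
t 0.1 turn [-0.1  0.  -0. ] shift [ 514.  -191.6  126. ] pos [ 197.  -592.8  235.8] w 87.2 F [-0.5  0.4  0.7] yang -71.6
```

>>> carry_out:
  plan:
    - [[0,0,0,40,-15,10,-1],[0,0,0,80,-30,20,-1],[0,0,0,120,-45,30,-1],[0,0,0,160,-60,40,-1],[0,0,0,200,-75,50,-1],[0,0,0,240,-90,60,-1],[0,0,0,278,-104,68,-1],[0,0,0,316,-118,76,-1],[0,0,0,354,-132,84,-1],[0,0,0,390,-146,90,-1],[0,0,0,420,-157,95,-1],[0,0,0,440,-164,100,-1]]

```text
time: 1.1
tool_pos: [566.4, -293.3, 135.6]
orientation: [0.987, 0.162, 0.001, -0.001]
contact_force: [-0.2, 0.2, 0.2]
gripper_width: 87.1
gripper_force: 0.0
```

```bash
python3 -c "
from h import *
go(624.3,-248.8,100,-71.6)"
```

```text
t 1.1 turn [-0.1 -0.1  0.3] shift [ 69.1 -23.6  35.7] pos [ 566.4 -293.3  135.6] w 87.1 F [-0.2  0.2  0.2] yang -71.3
```

>>> carry_out:
  plan:
    - [[0,0,0,0,0,0,-1],[0,0,0,0,0,0,-1],[0,0,0,0,0,0,-1]]

```text
time: 1.35
tool_pos: [562.3, -299.5, 136.2]
orientation: [0.987, 0.159, -0.001, 0.0]
contact_force: [0.5, -0.5, -0.0]
gripper_width: 86.9
gripper_force: 0.0
```

```bash
python3 -c "
from h import *
go(624.3,-248.8,100,-71.6)"
```

```text
t 1.35 turn [ 0.   0.1 -0.1] shift [ 74.9 -28.6  36.1] pos [ 562.3 -299.5  136.2] w 86.9 F [ 0.5 -0.5 -0. ] yang -71.7
```

>>> carry_out:
  plan:
    - [[0,0,0,20,-8,10,-1],[0,0,0,45,-17,20,-1],[0,0,0,65,-25,30,-1],[0,0,0,73,-28,35,-1],[0,0,0,74.9,-28.6,36,-1],[0,0,0,74.9,-28.6,36,-1],[0,0,0,74.9,-28.6,36,-1],[0,0,0,74.9,-28.6,36,-1]]

```text
time: 2.02
tool_pos: [624.2, -250.2, 101.4]
orientation: [0.987, 0.159, 0.0, 0.001]
contact_force: [-0.2, -0.5, -0.0]
gripper_width: 87.0
gripper_force: 0.0
```

```bash
python3 - <<'E'
from h import *
go(624.3,-248.8,26,-71.6)
p,d=ctrl.get_image("side"); cv2.imwrite("pics/s1.png",cv2.resize(p[200:400,200:460,::-1],None,fx=3,fy=3))
E
```

```text
t 2.02 turn [ 0.1 -0.  -0.2] shift [ 0.5 -1.4 75.4] pos [ 624.2 -250.2  101.4] w 87.0 F [-0.2 -0.5 -0. ] yang -71.8
```

View pics/s1.png

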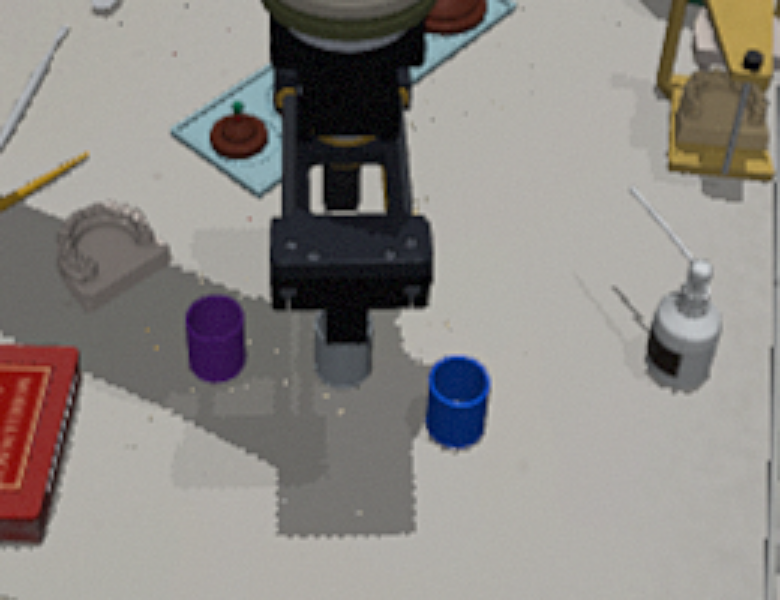

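The gripper is above the grey ring at crop (343,350), with blue (458,400) and purple (215,335) clear of it. Descend.

>>> carry_out:
  plan:
    - [[0,0,0,0.5,-1,12,-1],[0,0,0,0.5,-1,28,-1],[0,0,0,0.5,-1,44,-1],[0,0,0,0.5,-1,58,-1],[0,0,0,0.5,-1,68,-1],[0,0,0,0.5,-1,73,-1],[0,0,0,0.5,-1,75,-1],[0,0,0,0.5,-1,75,-1],[0,0,0,0.5,-1,75,-1]]
  newtons: 15

```text
time: 2.82
tool_pos: [625.7, -247.0, 26.3]
orientation: [0.987, 0.16, 0.001, 0.0]
contact_force: [-0.4, 0.3, 0.0]
gripper_width: 86.8
gripper_force: 0.0
```

>>> carry_out:
  plan:
    - [[0,0,0,0,0,0,1],[0,0,0,0,0,0,1],[0,0,0,0,0,0,1],[0,0,0,0,0,0,1],[0,0,0,0,0,0,1],[0,0,0,0,0,0,1],[0,0,0,0,0,0,1],[0,0,0,0,0,0,1],[0,0,0,0,0,0,1],[0,0,0,0,0,0,1]]
  newtons: 15

```text
time: 3.65
tool_pos: [625.2, -247.0, 25.5]
orientation: [0.987, 0.16, 0.0, 0.0]
contact_force: [-0.2, -0.3, -0.0]
gripper_width: 34.1
gripper_force: 15.0
```

>>> carry_out:
  plan:
    - [[0,0,0,0,0,-5,1],[0,0,0,0,0,-20,1],[0,0,0,0,0,-40,1],[0,0,0,0,0,-60,1],[0,0,0,0,0,-80,1],[0,0,0,0,0,-100,1],[0,0,0,0,0,-120,1],[0,0,0,0,0,-125,1],[0,0,0,0,0,-125,1],[0,0,0,0,0,-125,1]]

```text
time: 4.48
tool_pos: [625.0, -246.8, 150.4]
orientation: [0.987, 0.16, -0.0, 0.0]
contact_force: [-0.1, 0.4, -2.2]
gripper_width: 34.0
gripper_force: 15.0
```

```bash
python3 -c "
from h import *
go(500.3,-87.5,152,-26.4)"
```

```text
t 4.48 turn [  0.    0.  -45.2] shift [ -68.1 -190.5   -1.6] pos [ 625.  -246.8  150.4] w 34.0 F [-0.1  0.4 -2.2] yang -71.6
```

>>> carry_out:
  plan:
    - [[0,0,-3,-5,-14,0,1],[0,0,-8,-12,-34,0,1],[0,0,-14,-21,-59,0,1],[0,0,-20,-30,-84,0,1],[0,0,-26,-39,-110,0,1],[0,0,-32,-48,-135,0,1],[0,0,-37,-56,-157,0,1],[0,0,-41,-62,-173,0,1],[0,0,-44,-66,-185,0,1],[0,0,-45.2,-68,-190.5,0,1],[0,0,-45.2,-68,-190.5,0,1],[0,0,-45.2,-68,-190.5,0,1]]

```text
time: 5.48
tool_pos: [500.5, -88.1, 150.1]
orientation: [0.85, 0.526, -0.0, -0.0]
contact_force: [-0.3, -0.3, -1.2]
gripper_width: 33.9
gripper_force: 15.0
```

>>> carry_out:
  plan:
    - [[0,0,0,0,0,20,1],[0,0,0,0,0,40,1],[0,0,0,0,0,50,1],[0,0,0,0,0,53,1],[0,0,0,0,0,53,1],[0,0,0,0,0,53,1],[0,0,0,0,0,53,1]]

```text
time: 6.07
tool_pos: [501.3, -87.7, 98.5]
orientation: [0.85, 0.527, 0.001, 0.001]
contact_force: [-0.1, 0.4, -1.0]
gripper_width: 33.9
gripper_force: 15.0
```

```bash
python3 - <<'E'
from h import *
go(500.3,-87.5,38,-26.4)
s=ctrl.get_state(); x,y,z=s["tool_pos"]
for n in("top","side"):
    p,d=ctrl.get_image(n); u,v=pix(n,[500,-88,50])[0].astype(int); print(n,ringfit(n,d,"S",(x,y),z-26-8,1.15))
    cv2.imwrite(f"pics/s2{n}.png",cv2.resize(p[v-50:v+50,u-50:u+50,::-1],None,fx=4,fy=4))
a=np.hstack([cv2.imread(f"pics/s2{n}.png") for n in("top","side")]);cv2.imwrite("pics/s2.png",a)
E
```

```text
t 6.07 turn [ 0.1 -0.  -0. ] shift [-0.3 -1.1 60.5] pos [501.3 -87.7  98.5] w 33.9 F [-0.1  0.4 -1. ] yang -26.4
top (array([495.30879473, -93.72985614]), np.float64(nan), 0)
side (array([501.05371914, -89.1561404 ]), np.float64(0.5583127122850078), 230)
  return _methods._mean(a, axis=axis, dtype=dtype,
  ret = ret.dtype.type(ret / rcount)
```

View pics/s2.png

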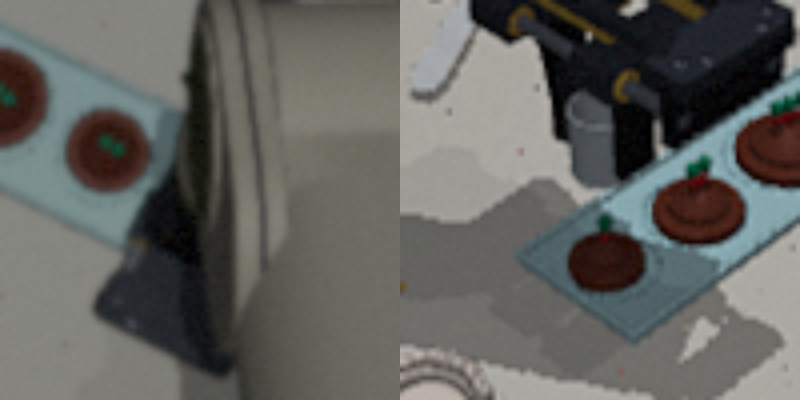

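```bash
python3 -c "
from h import *
go(501.4,-86.1,38,-26.4)"
```

```text
t 6.17 turn [ 0.1 -0.  -0. ] shift [ 1.5 -0.6 60.4] pos [501.2 -87.7  98.4] w 34.1 F [-0.2  0.3 -1.4] yang -26.4
```

>>> carry_out:
  plan:
    - [[0,0,0,0.7,-0.3,0,1],[0,0,0,1.5,-0.6,5,1],[0,0,0,1.5,-0.6,12,1],[0,0,0,1.5,-0.6,20,1],[0,0,0,1.5,-0.6,27,1],[0,0,0,1.5,-0.6,33,1],[0,0,0,1.5,-0.6,38,1],[0,0,0,1.5,-0.6,42,1],[0,0,0,1.5,-0.6,45,1],[0,0,0,1.5,-0.6,47,1],[0,0,0,1.5,-0.6,48,1],[0,0,0,1.5,-0.6,48,1]]

```text
time: 7.17
tool_pos: [500.7, -86.0, 49.5]
orientation: [0.85, 0.527, 0.0, 0.0]
contact_force: [0.1, -0.1, -0.8]
gripper_width: 34.0
gripper_force: 15.0
```

```bash
python3 -c "
from h import *
go(501.4,-86.1,38,-26.4)"
```

```text
t 7.17 turn [ 0.  0. -0.] shift [ 0.2  0.7 11.5] pos [500.7 -86.   49.5] w 34.0 F [ 0.1 -0.1 -0.8] yang -26.4
```

>>> carry_out:
  plan:
    - [[0,0,0,0,0.5,2,1],[0,0,0,0,0.5,4,1],[0,0,0,0,0.5,6,1],[0,0,0,0,0.5,8,1],[0,0,0,0,0.5,9.5,1],[0,0,0,0,0.5,10.5,1],[0,0,0,0,0.5,11.5,1],[0,0,0,0,0.5,11.5,1],[0,0,0,0,0.5,11.5,1]]

```text
time: 7.92
tool_pos: [501.1, -86.2, 38.0]
orientation: [0.85, 0.527, -0.0, 0.0]
contact_force: [0.3, -0.0, -0.3]
gripper_width: 34.3
gripper_force: 15.0
```

>>> carry_out:
  plan:
    - [[0,0,0,0,0,0.5,1],[0,0,0,0,0,1,1],[0,0,0,0,0,1,1],[0,0,0,0,0,1,1]]

```text
time: 8.25
tool_pos: [501.3, -86.2, 37.4]
orientation: [0.85, 0.527, 0.0, 0.0]
contact_force: [-1.8, 0.1, 4.9]
gripper_width: 34.2
gripper_force: 15.0
```

>>> carry_out:
  plan:
    - [[0,0,0,0,0,0,0.2],[0,0,0,0,0,0,0],[0,0,0,0,0,0,-0.3],[0,0,0,0,0,0,-0.6],[0,0,0,0,0,0,-1],[0,0,0,0,0,0,-1],[0,0,0,0,0,-10,-1],[0,0,0,0,0,-35,-1],[0,0,0,0,0,-70,-1],[0,0,0,0,0,-105,-1],[0,0,0,0,0,-135,-1],[0,0,0,0,0,-140,-1]]

```text
time: 9.25
tool_pos: [503.6, -86.1, 183.2]
orientation: [0.85, 0.527, 0.003, 0.003]
contact_force: [1.1, 0.4, 0.6]
gripper_width: 86.9
gripper_force: 0.0
```

```bash
python3 -c "
from h import *
go(526.6,336.6,140,-26.4)"
```

```text
t 9.25 turn [ 0.5 -0.1  0. ] shift [ 388.8 -167.7   42.6] pos [503.6 -86.1 183.2] w 86.9 F [1.1 0.4 0.6] yang -26.4
```

>>> carry_out:
  plan:
    - [[0,0,0,18,-8,0,-1],[0,0,0,50,-22,0,-1],[0,0,0,87,-38,5,-1],[0,0,0,124,-54,12,-1],[0,0,0,162,-70,20,-1],[0,0,0,200,-86,28,-1],[0,0,0,238,-102,36,-1],[0,0,0,276,-119,44,-1],[0,0,0,314,-135,52,-1],[0,0,0,350,-151,58,-1],[0,0,0,376,-162,62,-1],[0,0,0,388,-167,65,-1]]

```text
time: 10.25
tool_pos: [522.3, 340.7, 111.8]
orientation: [0.849, 0.529, 0.0, -0.001]
contact_force: [-0.7, 0.1, -0.1]
gripper_width: 87.1
gripper_force: 0.0
```

>>> carry_out:
  plan:
    - [[0,0,0,0,0,0,-1],[0,0,0,0,0,0,-1],[0,0,0,0,0,0,-1]]

```text
time: 10.5
tool_pos: [524.6, 334.4, 112.2]
orientation: [0.85, 0.526, -0.0, 0.0]
contact_force: [0.3, -0.9, -0.1]
gripper_width: 87.0
gripper_force: 0.0
```

```bash
python3 -c "
from h import *
import time
p,d=ctrl.get_image('top')
def R(k,g,z):
    return ringfit('top',d,k,g,z)
print(R('S',(499.3,-87.7),12)); print('base M',basefit('top',p,'M',(350,204)))
go(526.7,336.6,32,-26.4)
cv2.imwrite('pics/t3.png',cv2.resize(p[130:280,170:420,::-1],None,fx=3,fy=3))"
```

```text
(array([500.92392132, -86.00208686]), np.float64(0.6345040464088232), 107)
base M [533.68705296 -35.06588999  24.86440247]
t 10.55 turn [ 0.1  0.  -0.1] shift [ 3.2  0.4 80.3] pos [524.9 334.  112.3] w 87.1 F [-0.7  0.  -0.1] yang -26.5
```

View pics/t3.png

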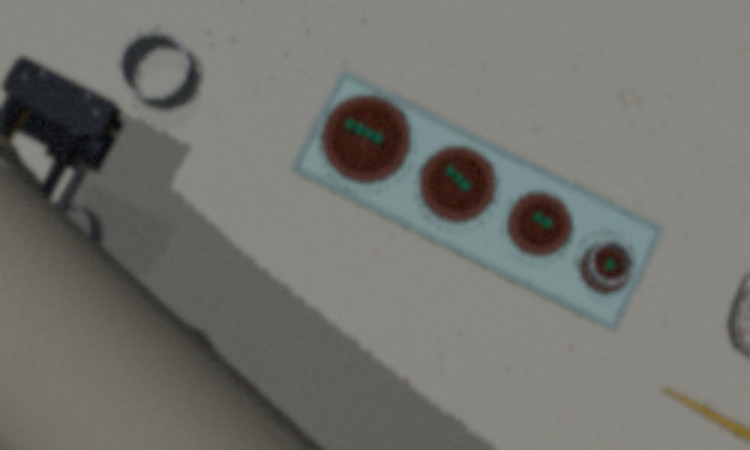

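>>> carry_out:
  plan:
    - [[0,0,0,3,0.4,12,-1],[0,0,0,3,0.4,28,-1],[0,0,0,3,0.4,46,-1],[0,0,0,3,0.4,62,-1],[0,0,0,3,0.4,72,-1],[0,0,0,3,0.4,78,-1],[0,0,0,3,0.4,80,-1],[0,0,0,3,0.4,80,-1],[0,0,0,3,0.4,80,-1]]

```text
time: 11.3
tool_pos: [526.3, 338.3, 32.7]
orientation: [0.85, 0.527, 0.001, 0.0]
contact_force: [0.9, -0.0, 1.0]
gripper_width: 86.9
gripper_force: 0.0
```

>>> carry_out:
  plan:
    - [[0,0,0,0,0,0,1],[0,0,0,0,0,0,1],[0,0,0,0,0,0,1],[0,0,0,0,0,0,1],[0,0,0,0,0,0,1],[0,0,0,0,0,0,1],[0,0,0,0,0,0,1],[0,0,0,0,0,0,1],[0,0,0,0,0,0,1],[0,0,0,0,0,0,1]]

```text
time: 12.13
tool_pos: [525.9, 338.1, 32.0]
orientation: [0.85, 0.527, 0.0, 0.0]
contact_force: [0.1, 0.8, 0.7]
gripper_width: 42.6
gripper_force: 15.0
```

>>> carry_out:
  plan:
    - [[0,0,0,0,0,-5,1],[0,0,0,0,0,-20,1],[0,0,0,0,0,-40,1],[0,0,0,0,0,-60,1],[0,0,0,0,0,-80,1],[0,0,0,0,0,-100,1],[0,0,0,0,0,-120,1],[0,0,0,0,0,-125,1],[0,0,0,0,0,-125,1],[0,0,0,0,0,-125,1]]

```text
time: 12.97
tool_pos: [525.8, 338.0, 156.9]
orientation: [0.85, 0.527, 0.0, 0.0]
contact_force: [-0.2, 0.2, -1.9]
gripper_width: 42.6
gripper_force: 15.0
```

```bash
python3 -c "
from h import *
go(535.7,-33.5,125,-26.4)"
```

```text
t 12.97 turn [ 0.  0. -0.] shift [-328.3  174.1   32. ] pos [525.8 338.  156.9] w 42.6 F [-0.2  0.2 -1.9] yang -26.4
```

```bash
python3 - <<'E'
from h import *
s=ctrl.get_state(); x,y,z=s["tool_pos"]
p,d=ctrl.get_image("side"); u,v=pix("side",[x,y,z])[0].astype(int); print(s["gripper_width"],ringfit("side",d,"M",(x,y),z-32-8,1.15))
cv2.imwrite("pics/s4.png",cv2.resize(p[v-50:v+50,u-60:u+60,::-1],None,fx=6,fy=6,interpolation=cv2.INTER_CUBIC))
E
```

```text
42.58979754687931 (array([526.63383921, 336.18321322]), np.float64(0.6798333739986209), 264)
```

View pics/s4.png

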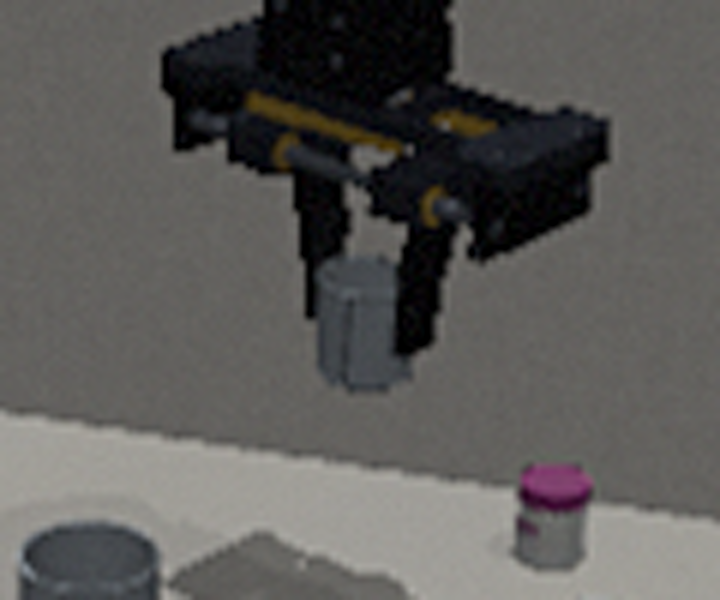

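The side crop shows ring_medium upright between the fingers at (365,325). The 42.6 mm width fits a faceted tube. Carry it to base_medium.

>>> carry_out:
  plan:
    - [[0,0,0,-12,6,0,1],[0,0,0,-36,19,0,1],[0,0,0,-68,36,0,1],[0,0,0,-102,54,0,1],[0,0,0,-136,72,0,1],[0,0,0,-170,90,0,1],[0,0,0,-204,108,0,1],[0,0,0,-238,126,0,1],[0,0,0,-270,143,5,1],[0,0,0,-298,158,10,1],[0,0,0,-318,169,15,1],[0,0,0,-327,173.5,20,1]]

```text
time: 14.02
tool_pos: [534.9, -36.3, 135.5]
orientation: [0.851, 0.525, -0.001, -0.0]
contact_force: [0.2, -0.5, -2.3]
gripper_width: 42.7
gripper_force: 15.0
```

>>> carry_out:
  plan:
    - [[0,0,0,0,0,0,1],[0,0,0,0,0,0,1],[0,0,0,0,0,0,1],[0,0,0,0,0,0,1]]

```text
time: 14.35
tool_pos: [535.9, -29.7, 137.3]
orientation: [0.849, 0.528, 0.0, -0.0]
contact_force: [-0.6, 0.7, -0.3]
gripper_width: 42.5
gripper_force: 15.0
```

```bash
python3 -c "
from h import *
go(535.3,-32.1,44,-26.4)"
```

```text
t 14.35 turn [ 0.  -0.   0.1] shift [-2.5  0.5 93.2] pos [535.9 -29.7 137.3] w 42.5 F [-0.6  0.7 -0.3] yang -26.3
```

>>> carry_out:
  plan:
    - [[0,0,0,0,-0.4,8,1],[0,0,0,0,-0.4,20,1],[0,0,0,0,-0.4,35,1],[0,0,0,0,-0.4,50,1],[0,0,0,0,-0.4,60,1],[0,0,0,0,-0.4,68,1],[0,0,0,0,-0.4,73,1],[0,0,0,0,-0.4,75,1],[0,0,0,0,-0.4,75,1],[0,0,0,0,-0.4,75,1]]

```text
time: 15.18
tool_pos: [535.8, -31.7, 62.5]
orientation: [0.85, 0.527, 0.0, 0.0]
contact_force: [0.3, -0.1, -0.8]
gripper_width: 42.7
gripper_force: 15.0
```

```bash
python3 -c "
from h import *
go(535.3,-32.1,43.5,-26.4)"
```

```text
t 15.18 turn [ 0. -0. -0.] shift [-0.6 -0.3 19. ] pos [535.8 -31.7  62.5] w 42.7 F [ 0.3 -0.1 -0.8] yang -26.4
```

>>> carry_out:
  plan:
    - [[0,0,0,-0.4,-0.2,3,1],[0,0,0,-0.4,-0.2,6,1],[0,0,0,-0.4,-0.2,9,1],[0,0,0,-0.4,-0.2,12,1],[0,0,0,-0.4,-0.2,14,1],[0,0,0,-0.4,-0.2,16,1],[0,0,0,-0.4,-0.2,17.5,1],[0,0,0,-0.4,-0.2,18.5,1],[0,0,0,-0.4,-0.2,19,1],[0,0,0,-0.4,-0.2,19,1],[0,0,0,-0.4,-0.2,19,1]]

```text
time: 16.1
tool_pos: [535.1, -32.0, 43.9]
orientation: [0.85, 0.527, -0.0, 0.0]
contact_force: [-6.0, -0.2, 11.3]
gripper_width: 42.8
gripper_force: 15.0
```

>>> carry_out:
  plan:
    - [[0,0,0,0,0,0,0],[0,0,0,0,0,0,-0.3],[0,0,0,0,0,0,-0.6],[0,0,0,0,0,0,-1],[0,0,0,0,0,0,-1],[0,0,0,0,0,0,-1],[0,0,0,0,0,-10,-1],[0,0,0,0,0,-35,-1],[0,0,0,0,0,-70,-1],[0,0,0,0,0,-100,-1],[0,0,0,0,0,-110,-1],[0,0,0,0,0,-110,-1]]

```text
time: 17.1
tool_pos: [536.9, -31.9, 156.7]
orientation: [0.85, 0.527, 0.002, 0.002]
contact_force: [-0.3, -0.4, -0.2]
gripper_width: 86.8
gripper_force: 0.0
```

```bash
python3 - <<'E'
from h import *
go(654,268.6,110,-26.4)
go(654,268.6,110,-71.6)
p,d=ctrl.get_image("side"); W=cloud("side",d)
for k,x,y in(("S",501,-88),("M",535,-34)):
    w=W[(np.hypot(W[...,0]-x,W[...,1]-y)<RO[k]+3)&(W[...,2]<90)]; print(k,"top z",np.percentile(w[:,2],[90,97]),ringfit("side",d,k,(x,y),12))
cv2.imwrite("pics/s5.png",cv2.resize(p[180:280,240:380,::-1],None,fx=5,fy=5,interpolation=cv2.INTER_CUBIC))
E
```

```text
t 17.1 turn [ 0.3 -0.1 -0. ] shift [321.2 -29.   47.1] pos [536.9 -31.9 156.7] w 86.8 F [-0.3 -0.4 -0.2] yang -26.4
t 17.1 turn [ 0.3 -0.2 45.2] shift [321.2 -29.   47.1] pos [536.9 -31.9 156.7] w 86.8 F [-0.3 -0.4 -0.2] yang -26.4
S top z [52.16766274 53.68564763] (array([502.23790814, -87.39142872]), np.float64(0.5365668413061755), 315)
M top z [57.81341268 60.17209647] (array([534.9540045 , -34.49005603]), np.float64(0.5412185287446682), 469)
```

View pics/s5.png

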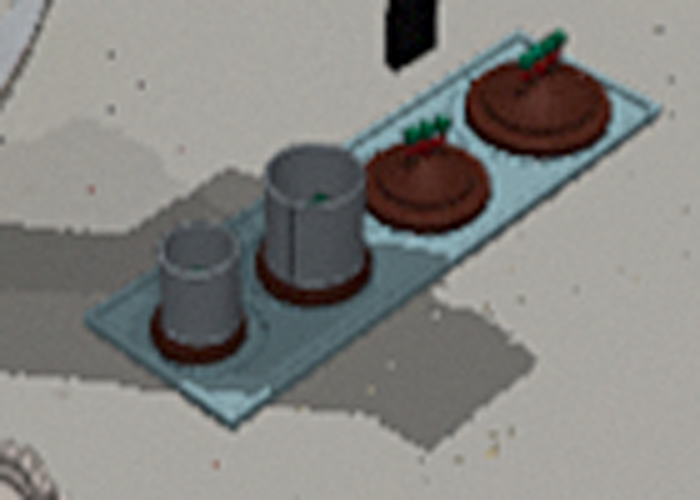

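Both rings sit level on their discs at crop (200,290) and (315,225). Next is ring_large.

>>> carry_out:
  plan:
    - [[0,0,0,10,-1,0,-1],[0,0,0,32,-3,2,-1],[0,0,0,64,-6,6,-1],[0,0,0,98,-9,12,-1],[0,0,0,132,-12,18,-1],[0,0,0,166,-15,24,-1],[0,0,0,200,-18,30,-1],[0,0,0,234,-21,35,-1],[0,0,0,266,-24,38,-1],[0,0,0,294,-26,41,-1],[0,0,0,314,-28,43,-1],[0,0,0,321,-29,44,-1]]

```text
time: 18.15
tool_pos: [650.1, 273.2, 106.2]
orientation: [0.849, 0.529, -0.001, -0.002]
contact_force: [0.3, 0.8, -0.2]
gripper_width: 86.9
gripper_force: 0.0
```

>>> carry_out:
  plan:
    - [[0,0,0,0,0,0,-1],[0,0,0,0,0,0,-1],[0,0,0,0,0,0,-1],[0,0,0,0,0,0,-1],[0,0,0,0,0,0,-1],[0,0,0,0,0,0,-1]]

```text
time: 18.65
tool_pos: [652.2, 267.3, 109.4]
orientation: [0.85, 0.526, 0.0, 0.0]
contact_force: [0.3, -0.3, 0.9]
gripper_width: 86.9
gripper_force: 0.0
```

```bash
python3 -c "
from h import *
go(654,268.6,38,-26.4)"
```

```text
t 18.65 turn [ 0.   0.  -0.1] shift [ 1.9  1.  71.4] pos [652.2 267.3 109.4] w 86.9 F [ 0.3 -0.3  0.9] yang -26.5
```

>>> carry_out:
  plan:
    - [[0,0,0,1.5,1,10,-1],[0,0,0,1.5,1,25,-1],[0,0,0,1.5,1,40,-1],[0,0,0,1.5,1,54,-1],[0,0,0,1.5,1,64,-1],[0,0,0,1.5,1,70,-1],[0,0,0,1.5,1,71.4,-1],[0,0,0,1.5,1,71.4,-1],[0,0,0,1.5,1,71.4,-1],[0,0,0,1.5,1,71.4,-1]]

```text
time: 19.48
tool_pos: [654.0, 269.5, 38.6]
orientation: [0.85, 0.527, 0.001, 0.0]
contact_force: [-0.7, 0.8, 0.8]
gripper_width: 86.9
gripper_force: 0.0
```

>>> carry_out:
  plan:
    - [[0,0,0,0,0,0,1],[0,0,0,0,0,0,1],[0,0,0,0,0,0,1],[0,0,0,0,0,0,1],[0,0,0,0,0,0,1],[0,0,0,0,0,0,1],[0,0,0,0,0,0,1],[0,0,0,0,0,0,1],[0,0,0,0,0,0,1],[0,0,0,0,0,0,1]]

```text
time: 20.32
tool_pos: [653.5, 269.2, 37.6]
orientation: [0.85, 0.527, -0.0, 0.0]
contact_force: [-0.5, -0.8, 0.3]
gripper_width: 54.0
gripper_force: 15.0
```

>>> carry_out:
  plan:
    - [[0,0,0,0,0,-5,1],[0,0,0,0,0,-18,1],[0,0,0,0,0,-36,1],[0,0,0,0,0,-54,1],[0,0,0,0,0,-72,1],[0,0,0,0,0,-90,1],[0,0,0,0,0,-102,1],[0,0,0,0,0,-108,1],[0,0,0,0,0,-110,1],[0,0,0,0,0,-110,1]]
  newtons: 18

```text
time: 21.15
tool_pos: [653.5, 269.2, 147.7]
orientation: [0.85, 0.527, 0.0, 0.0]
contact_force: [-0.2, 0.7, -1.3]
gripper_width: 54.0
gripper_force: 18.0
```

```bash
python3 -c "
from h import *
go(567.2,31.8,148,-26.4)"
```

```text
t 21.15 turn [ 0.  0. -0.] shift [-2.51e+02  2.84e+01 -2.00e-01] pos [653.5 269.2 147.7] w 54.0 F [-0.2  0.7 -1.3] yang -26.4
```

>>> carry_out:
  plan:
    - [[0,0,0,-8,1,0,1],[0,0,0,-25,3,0,1],[0,0,0,-50,5.5,0,1],[0,0,0,-78,8.5,0,1],[0,0,0,-106,11.5,0,1],[0,0,0,-134,14.5,0,1],[0,0,0,-162,17.5,0,1],[0,0,0,-190,20.5,0,1],[0,0,0,-215,23,0,1],[0,0,0,-235,25.5,0,1],[0,0,0,-247,27,0,1],[0,0,0,-250.8,27.3,0,1]]

```text
time: 22.15
tool_pos: [565.4, 29.6, 146.9]
orientation: [0.851, 0.525, -0.001, 0.0]
contact_force: [0.5, -0.1, -0.5]
gripper_width: 54.1
gripper_force: 18.0
```

>>> carry_out:
  plan:
    - [[0,0,0,0,0,0,1],[0,0,0,0,0,0,1],[0,0,0,0,0,5,1],[0,0,0,0,0,15,1],[0,0,0,0,0,30,1],[0,0,0,0,0,45,1],[0,0,0,0,0,60,1],[0,0,0,0,0,70,1],[0,0,0,0,0,76,1],[0,0,0,0,0,78,1],[0,0,0,0,0,78,1],[0,0,0,0,0,78,1]]

```text
time: 23.15
tool_pos: [566.8, 32.7, 70.2]
orientation: [0.85, 0.527, 0.0, 0.0]
contact_force: [-0.3, 0.2, -0.8]
gripper_width: 53.5
gripper_force: 18.0
```

```bash
python3 -c "
from h import *
go(566.5,32.4,49.8,-26.4)"
```

```text
t 23.15 turn [ 0. -0. -0.] shift [-0.4 -0.1 20.4] pos [566.8  32.7  70.2] w 53.5 F [-0.3  0.2 -0.8] yang -26.4
```

>>> carry_out:
  plan:
    - [[0,0,0,-0.2,0,3,1],[0,0,0,-0.2,0,6,1],[0,0,0,-0.2,0,9,1],[0,0,0,-0.2,0,12,1],[0,0,0,-0.2,0,15,1],[0,0,0,-0.2,0,17,1],[0,0,0,-0.2,0,18.5,1],[0,0,0,-0.2,0,19.7,1],[0,0,0,-0.2,0,20.4,1],[0,0,0,-0.2,0,20.4,1],[0,0,0,-0.2,0,20.4,1]]

```text
time: 24.07
tool_pos: [566.3, 32.4, 49.5]
orientation: [0.85, 0.527, -0.0, 0.0]
contact_force: [-1.6, -0.8, 3.9]
gripper_width: 53.5
gripper_force: 18.0
```

>>> carry_out:
  plan:
    - [[0,0,0,0,0,0,-0.3],[0,0,0,0,0,0,-0.6],[0,0,0,0,0,0,-1],[0,0,0,0,0,0,-1],[0,0,0,0,0,0,-1],[0,0,0,0,0,0,-1],[0,0,0,0,0,-10,-1],[0,0,0,0,0,-35,-1],[0,0,0,0,0,-65,-1],[0,0,0,0,0,-85,-1],[0,0,0,0,0,-90,-1],[0,0,0,0,0,-90,-1]]

```text
time: 25.07
tool_pos: [567.4, 32.5, 141.5]
orientation: [0.85, 0.527, 0.001, 0.001]
contact_force: [0.2, 0.1, -0.2]
gripper_width: 87.0
gripper_force: 0.0
```

```bash
python3 -c "
from h import *
go(422.9,253.3,120,-26.4)"
```

```text
t 25.07 turn [ 0.2 -0.1 -0. ] shift [ 133.5 -227.7   20.9] pos [567.4  32.5 141.5] w 87.0 F [ 0.2  0.1 -0.2] yang -26.4
```

>>> carry_out:
  plan:
    - [[0,0,0,5,-8,0,-1],[0,0,0,15,-26,0,-1],[0,0,0,31,-53,2,-1],[0,0,0,47,-80,5,-1],[0,0,0,63,-107,8,-1],[0,0,0,79,-135,11,-1],[0,0,0,95,-162,14,-1],[0,0,0,109,-187,16,-1],[0,0,0,121,-207,18,-1],[0,0,0,129,-221,20,-1],[0,0,0,133.5,-227.5,21,-1],[0,0,0,133.5,-227.5,21,-1]]

```text
time: 26.07
tool_pos: [420.0, 254.4, 117.2]
orientation: [0.849, 0.528, -0.001, -0.0]
contact_force: [0.4, -0.5, 0.1]
gripper_width: 87.1
gripper_force: 0.0
```

>>> carry_out:
  plan:
    - [[0,0,0,0,0,0,-1],[0,0,0,0,0,0,-1],[0,0,0,0,0,0,-1],[0,0,0,0,0,0,-1],[0,0,0,0,0,0,-1],[0,0,0,0,0,0,-1]]

```text
time: 26.57
tool_pos: [422.2, 252.7, 118.2]
orientation: [0.85, 0.526, 0.0, 0.0]
contact_force: [-0.3, -0.7, -0.0]
gripper_width: 87.1
gripper_force: 0.0
```

```bash
python3 - <<'E'
from h import *
go(422.9,253.3,44,-26.4)
p,d=ctrl.get_image("side")
print(ringfit("side",d,"L",(567,31),12), ringfit("side",d,"M",(535,-34),12))
a=cv2.resize(p[110:290,200:390,::-1],None,fx=3,fy=3,interpolation=cv2.INTER_CUBIC)
cv2.imwrite("pics/s6.png",a)
E
```

```text
t 26.57 turn [ 0.   0.  -0.1] shift [ 0.8  0.4 74.2] pos [422.2 252.7 118.2] w 87.1 F [-0.3 -0.7 -0. ] yang -26.5
(array([566.82299873,  31.01636903]), np.float64(0.4970184417307344), 631) (array([535.54450861, -34.15825934]), np.float64(0.525355423457782), 473)
```

View pics/s6.png

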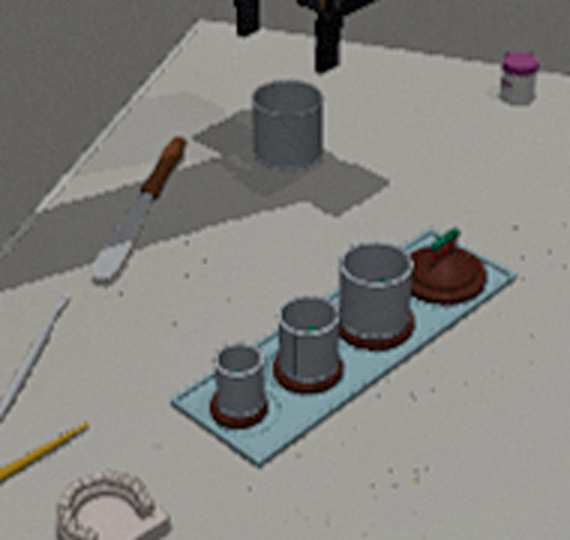

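The three rings are seated at crop (240,385), (308,345) and (376,295). ring_extra, at (288,125), is under the gripper.

>>> carry_out:
  plan:
    - [[0,0,0,0.6,0.3,10,-1],[0,0,0,0.6,0.3,25,-1],[0,0,0,0.6,0.3,40,-1],[0,0,0,0.6,0.3,54,-1],[0,0,0,0.6,0.3,65,-1],[0,0,0,0.6,0.3,72,-1],[0,0,0,0.6,0.3,74,-1],[0,0,0,0.6,0.3,74,-1],[0,0,0,0.6,0.3,74,-1],[0,0,0,0.6,0.3,74,-1]]

```text
time: 27.45
tool_pos: [422.9, 253.8, 44.9]
orientation: [0.85, 0.527, 0.001, 0.0]
contact_force: [-0.6, 0.3, -0.2]
gripper_width: 87.1
gripper_force: 0.0
```

>>> carry_out:
  plan:
    - [[0,0,0,0,0,0,1],[0,0,0,0,0,0,1],[0,0,0,0,0,0,1],[0,0,0,0,0,0,1],[0,0,0,0,0,0,1],[0,0,0,0,0,0,1],[0,0,0,0,0,0,1],[0,0,0,0,0,0,1],[0,0,0,0,0,0,1]]

```text
time: 28.2
tool_pos: [422.6, 253.5, 44.3]
orientation: [0.85, 0.527, 0.0, 0.0]
contact_force: [-0.7, -0.5, 2.9]
gripper_width: 62.7
gripper_force: 17.9
```

>>> carry_out:
  plan:
    - [[0,0,0,0,0,-5,1],[0,0,0,0,0,-18,1],[0,0,0,0,0,-36,1],[0,0,0,0,0,-54,1],[0,0,0,0,0,-72,1],[0,0,0,0,0,-90,1],[0,0,0,0,0,-102,1],[0,0,0,0,0,-108,1],[0,0,0,0,0,-110,1],[0,0,0,0,0,-110,1]]

```text
time: 29.03
tool_pos: [422.5, 253.4, 154.3]
orientation: [0.85, 0.527, 0.0, 0.0]
contact_force: [-0.1, -0.4, -1.7]
gripper_width: 62.6
gripper_force: 17.9
```

>>> carry_out:
  plan:
    - [[0,0,0,-2,8,0,1],[0,0,0,-6,26,0,1],[0,0,0,-12,52,0,1],[0,0,0,-18,79,0,1],[0,0,0,-24,106,0,1],[0,0,0,-30.5,133,0,1],[0,0,0,-37,160,0,1],[0,0,0,-42.5,185,0,1],[0,0,0,-47.5,206,0,1],[0,0,0,-51,220,0,1],[0,0,0,-52.4,226,0,1],[0,0,0,-52.4,227.4,0,1]]

```text
time: 30.03
tool_pos: [603.0, 104.5, 153.3]
orientation: [0.85, 0.526, -0.001, -0.0]
contact_force: [-0.2, 0.4, -0.9]
gripper_width: 62.6
gripper_force: 17.9
```

>>> carry_out:
  plan:
    - [[0,0,0,0,0,0,1],[0,0,0,0,0,0,1],[0,0,0,0,0,5,1],[0,0,0,0,0,15,1],[0,0,0,0,0,30,1],[0,0,0,0,0,45,1],[0,0,0,0,0,58,1],[0,0,0,0,0,68,1],[0,0,0,0,0,74,1],[0,0,0,0,0,76,1],[0,0,0,0,0,76,1],[0,0,0,0,0,76,1]]

```text
time: 31.03
tool_pos: [603.2, 105.6, 78.8]
orientation: [0.85, 0.527, 0.0, 0.0]
contact_force: [-0.0, 0.5, -1.9]
gripper_width: 62.5
gripper_force: 17.9
```

```bash
python3 -c "
from h import *
go(602.8,105.4,56,-26.4)"
```

```text
t 31.03 turn [ 0. -0. -0.] shift [-0.3 -0.2 22.8] pos [603.2 105.6  78.8] w 62.5 F [-0.   0.5 -1.9] yang -26.4
```

>>> carry_out:
  plan:
    - [[0,0,0,-0.2,-0.2,3,1],[0,0,0,-0.2,-0.2,6,1],[0,0,0,-0.2,-0.2,9,1],[0,0,0,-0.2,-0.2,12,1],[0,0,0,-0.2,-0.2,15,1],[0,0,0,-0.2,-0.2,18,1],[0,0,0,-0.2,-0.2,20,1],[0,0,0,-0.2,-0.2,21.5,1],[0,0,0,-0.2,-0.2,22.5,1],[0,0,0,-0.2,-0.2,22.8,1],[0,0,0,-0.2,-0.2,22.8,1]]

```text
time: 31.95
tool_pos: [602.4, 105.3, 56.3]
orientation: [0.85, 0.527, -0.0, 0.0]
contact_force: [-5.0, -1.7, 8.4]
gripper_width: 62.5
gripper_force: 17.9
```

>>> carry_out:
  plan:
    - [[0,0,0,0,0,0,-0.5],[0,0,0,0,0,0,-1],[0,0,0,0,0,0,-1],[0,0,0,0,0,0,-1],[0,0,0,0,0,0,-1],[0,0,0,0,0,-8,-1],[0,0,0,0,0,-25,-1],[0,0,0,0,0,-50,-1],[0,0,0,0,0,-80,-1],[0,0,0,0,0,-105,-1],[0,0,0,0,0,-120,-1],[0,0,0,0,0,-120,-1]]

```text
time: 32.95
tool_pos: [604.3, 106.1, 180.1]
orientation: [0.85, 0.527, 0.003, 0.001]
contact_force: [0.5, 1.1, 0.8]
gripper_width: 86.7
gripper_force: 0.0
```

>>> carry_out:
  plan:
    - [[0,0,0,20,-20,0,-1],[0,0,0,45,-45,0,-1],[0,0,0,70,-70,0,-1],[0,0,0,95,-95,0,-1],[0,0,0,120,-120,0,-1],[0,0,0,140,-140,0,-1],[0,0,0,155,-155,0,-1],[0,0,0,160,-160,0,-1],[0,0,0,160,-160,0,-1],[0,0,0,160,-160,0,-1],[0,0,0,160,-160,0,-1],[0,0,0,160,-160,0,-1]]

```text
time: 33.95
tool_pos: [531.5, 317.9, 175.2]
orientation: [0.851, 0.526, -0.0, 0.0]
contact_force: [0.6, -0.4, -0.2]
gripper_width: 87.2
gripper_force: 0.0
```

```bash
python3 - <<'E'
from h import *
p,d=ctrl.get_image("side"); W=cloud("side",d)
for k,x,y in(("S",501,-88),("M",535,-34),("L",567,31),("E",603,104)):
    w=W[(np.hypot(W[...,0]-x,W[...,1]-y)<RO[k]+3)&(W[...,2]<100)]; print(k,"top z",np.percentile(w[:,2],[90,97]).round(1),12+HT[k],ringfit("side",d,k,(x,y),12))
a=cv2.resize(p[155:275,240:390,::-1],None,fx=4,fy=4,interpolation=cv2.INTER_CUBIC)
p,d=ctrl.get_image("top"); b=cv2.resize(p[148:243,262:397,::-1],None,fx=4,fy=4,interpolation=cv2.INTER_CUBIC)
cv2.imwrite("pics/s7.png",a); cv2.imwrite("pics/t7.png",np.clip(b*1.5,0,255).astype(np.uint8))
print(ctrl.get_state()["time"],ctrl.get_state()["tool_pos"])
E
```

```text
S top z [52.  53.7] 52 (array([502.67890265, -87.31630599]), np.float64(0.5096385826598437), 316)
M top z [57.5 59.9] 58 (array([535.02614866, -34.26070644]), np.float64(0.5159757549258686), 469)
L top z [62.9 65.7] 64 (array([566.84155981,  30.86857747]), np.float64(0.5180301959925551), 638)
E top z [68.8 71.5] 70 (array([602.67607587, 103.83848494]), np.float64(0.5562224672108051), 775)
34.05 [531.17192682 318.5016062  175.41338263]
```

View pics/s7.png

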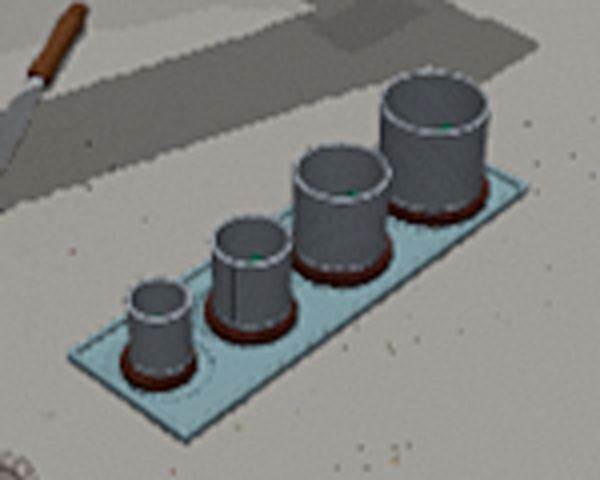

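View pics/t7.png

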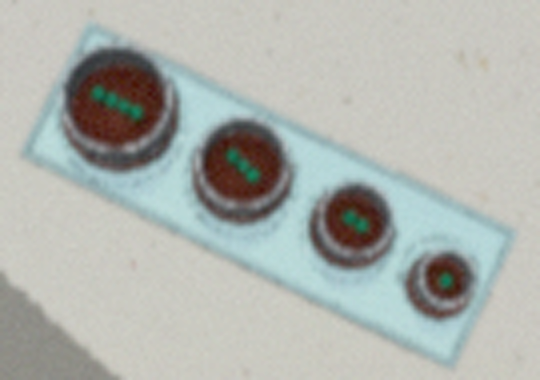

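Both views show all four rings upright on their discs with even margins. The rim heights match seated (52/58/64/70 mm), and the arm is clear.

```bash
python3 -c "
from plant import ctrl
print(ctrl.hand_in())"
```

```text
the job is handed in; nothing more can be done
None
```

All four rings are seated upright on their matching bases, checked by camera before I handed the job in after about 34 s; the hand-in returned no verdict.

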